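# Lay out the dilution station

### The job

Set out the dilution station on the grey mat: stand the amber bottle centred on the black coaster and the white bottle with the blue cap centred on the blue coaster, stand the aluminium sleeve that stands beside the mat on the mat's back line exactly midway between the two bottles, and put the loose white screw cap on top of the sleeve, centred, to cover it. Lay the timer face up on the mat's front line, directly in front of the amber bottle. Keep the bottles upright, and leave the wash bottle and the roll of tape where they are.

Things in the scene. Friction and masses are not known exactly. Their poses are not given: they have to be found in the camera images.
- mat: Grey mat fixed to the bench, 180 (x) x 320 (y) x 3 mm, turned up to 9 degrees. Origin: centre of its underside. +x points away from the robot ('in front' is -x), +y left. Two thin white lines run along y: back line at x = +45 mm, front line at x = -50 mm. The coasters are centred on the back line at y = +115 and -115 mm, either one on the left; the sleeve's place there is y = 0.
- coaster_black: Black round flat coaster, 80 mm across, 4 mm thick, fixed on the mat. Origin: centre of its underside (3 mm above the bench); its top is 7 mm above the bench. Axes parallel to the mat's. The timer's place is on the front line straight in front of it, 95 mm along its -x.
- coaster_blue: Blue round flat coaster, 80 mm across, 4 mm thick, fixed on the mat. Origin: centre of its underside (3 mm above the bench); its top is 7 mm above the bench. Axes parallel to the mat's.
- amber_bottle: Brown (amber) bottle with black cap, round body 56 mm across up to about 85 mm, narrowing to a 29 mm cap, 118 mm tall, 0.15 to 0.3 kg, standing on the bench beside or behind the mat. Origin: centre of its underside, z up the bottle.
- white_bottle: White plastic bottle with blue cap, round body 48 mm across up to about 65 mm, narrowing to a 25 mm cap, 95 mm tall, 0.09 to 0.18 kg, standing on the bench. Origin: centre of its underside, z up the bottle.
- sleeve: Aluminium-grey round sleeve (well insert), open at the top, 28 mm across, 51 mm tall, 60 g, standing on the bench beside or just behind the mat (not a similar one far back by the cables). Origin: centre of its underside, z up.
- cap: White round screw cap with a recessed top, 29 mm across, 14 mm tall, 15 g, lying right way up on the bench. Origin: centre of its underside, z up. It does not screw on: it simply rests on the sleeve's rim.
- timer: White square lab timer with display and coloured keys, 64 x 64 mm, 16 mm thick (19 mm over the keys), 60 g, lying face up on the bench. Origin: centre of its underside, x and y along its sides, z up.
- wash_bottle: White wash bottle with red spout, body 64 mm across, 176 mm tall, loose bystander at the back left; leave alone. Origin: on its underside, about 12 mm from the centre of its body.
- tape: Roll of tan tape lying flat, 103 mm across, 25 mm tall, loose bystander behind the work; leave alone. Origin: centre of its underside.
There are look-alikes about, which are no part of the job. Several things have the shape of the sleeve; the one meant has the colours described above.

How it is judged:
By the outcome, as a careful person would: the job done as asked, in the order asked, and still so for the second after the job is handed in, with the robot touching nothing.
It also fails if it takes over 128 s, if anything falls off the work surface, if the arm or the gripper's body presses on something with over 40 N, if the wrist force passes 120 N, or if a joint passes its speed limit or range.

### The arm

A 7-joint arm with a two-finger parallel gripper is mounted at the origin on a cart in front of the work surface, level with it; the furniture and walls round the work are solid. World frame = base frame: x ahead of the robot, y to its left, z up, the work surface at z = 0. Lengths are in m, angles in rad, forces in N, time in s.
With the tool pointing down it reaches from about 0.4 to 0.85 m from the base axis. Payload 10.4 kg.
Tool frame: the origin (TCP) lies on the centre line of the jaws, within the pads' length; the fingertips stand 11 mm ahead of it and the grasp point (between the pads) lies 8 mm behind it (tip_reach is the distance from the TCP to the fingertips, in m); z points along the fingers, y is the line along which they close (so a half turn about z gives the same grasp; the last joint's range is limited). The gripper opens to 85 mm and grips with 20 to 120 N. Pads are 22 mm wide; open, the fingers measure 114 mm over their backs; the gripper's body (76 mm by 85 mm) begins 54 mm behind the grasp point. The pads swing forward as they close: fully open they stand 13 mm farther back than shut.
Start: joints at [-1.237, 0.332, -0.065, 1.46, 0.022, 1.35, -0.088], TCP at [0.218, 0.586, 0.242] pointing down, gripper open.
Joint ranges: [-2.6, 2.6], [-0.5, 2.12], [-1.47, 1.34], [0.16, 2.42], [-1.27, 4.41], [0.06, 2.06], [-2.6, 2.6]. Speed limits (rad/s): [2.22, 2.22, 2.79, 2.79, 3.14, 3.14, 3.14].

### API

Orientations are given as a unit quaternion [x, y, z, w].
In Python, from workcell import get_obs, camera, hand_in, tip_reach gives the robot as it stands. The module is installed in compiled form; this text tells all that it offers.
- The arm moves only by the tool move_arm, never from a script. Its argument "plan" is a list of rows, each an object with "delta_pos": the shift along the tool's x, y, z in m, a list of three; "turn": the turn, a rotation vector about the tool's x, y, z in rad, a list of three; "fingers": the closure, from 0 (fully open) to 1 (shut). A call has 1 to 12 rows; each row is the pose to reach, as a shift and turn from the pose commanded when the call began, along the tool's axes at that moment; what a row does not reach only later rows make up. A row lasts 1/8 s, in which the tool goes at most 62.5 mm and 10.7 degrees, less where a joint would pass 70% of its speed; a pose out of reach is approached as far as the arm can. A call with a gripper value outside its range is refused whole. The fingers move at their own pace and stop on an object; "force" is the grip in N (left out, the last holds). Time passes only in rows, so rows that repeat a pose let the fingers close. It gives the time, the measured TCP pose, the force, the opening and the grip force at its end, in the units of the state.
- get_obs(): the state, without advancing time (a new reading comes with each control period).
- camera(name): name is "scene" or "top"; returns a dict with "color" (420x560x3 uint8, red, green, blue), "range_z" (420x560 float32, m along the optical axis (not along the pixel's ray), 0 where there is no reading), "fx", "fy", "cx", "cy" (pixels), "R" (3x3) and "t" (3): a world point X has camera coordinates R X + t. Camera axes: x right, y down, z forward; pixel columns grow to the right and rows downward; lengths in m; the calibration is good to about 2 mm. A picture is of the moment at which its call begins.
- hand_in(): hands the job in; it is judged then, once.
The state is a dict: "clock": time; "joint_pos": joint angles; "joint_velocities": joint speeds; "tau": joint torques, N m; "position": TCP position; "ee_rot": TCP orientation; "ft_force": force on the tool from outside, world axes, zero at the start; "torque": the same for the moment, N m; "grip_width": opening from 0.0 (shut) to 1.0 (fully open); "grasp_force": force on a finger pad.
Only numpy, scipy, OpenCV 4.12 (cv2) and the standard library are available. Lean on these libraries where they do the work, as an engineer would, in place of code of your own. Each camera call takes 0.05 s, during which the arm holds its last target. There are 200 camera calls.

## Working session

There is one attempt and no reset: what is moved stays moved. The work goes in short steps, Python scripts to look and compute and a tool call to move; the robot and the scene stay as the last step left them, time stands still between calls to the robot, and variables do not carry over. Pictures are saved under pics/ and viewed, at most 14 in all, crops included, and the job is handed in when it is done.

Besides the shell and the picture viewer there is one more tool, called after "Request:" by a JSON object that holds its "method" and its "body", one argument or row to a line. move_arm: Moves the arm, as the interface text tells. Its arguments: {"type":"object","properties":{"plan":{"type":"array","items":{"type":"object","properties":{"delta_pos":{"type":"array","items":{"type":"number"}},"turn":{"type":"array","items":{"type":"number"}},"fingers":{"type":"number"}}}},"force":{"type":"number"}},"required":["plan"]}

```bash
mkdir -p pics; cat > h.py <<'E'
import numpy as np, cv2
from workcell import get_obs, camera, hand_in, tip_reach
def snap(name, fn=None, crop=None, s=1):
    c=camera(name); np.savez('/tmp/'+name+'.npz',**c)
    if fn: save(c,fn,crop,s)
    return c
def load(name): return dict(np.load('/tmp/'+name+'.npz'))
def save(c,fn,crop=None,s=1):
    im=c['color'][...,::-1]
    if crop: u0,v0,u1,v1=crop; im=im[v0:v1,u0:u1]
    cv2.imwrite('pics/'+fn,cv2.resize(im,None,fx=s,fy=s,interpolation=cv2.INTER_CUBIC))
def ray(c,u,v):
    d=np.array([(u-c['cx'])/c['fx'],(v-c['cy'])/c['fy'],1.]); R=c['R']
    return -R.T@c['t'], R.T@d
def atz(c,u,v,z):
    o,d=ray(c,u,v); return o+d*(z-o[2])/d[2]
def dep(c,u,v):
    o,d=ray(c,u,v); return o+d*c['range_z'][int(round(v)),int(round(u))]
def cloud(c):
    v,u=np.mgrid[:420,:560]; d=np.stack([(u-c['cx'])/c['fx'],(v-c['cy'])/c['fy'],np.ones_like(u,float)],-1)
    P=(d*c['range_z'][...,None]-c['t'])@c['R']; P[c['range_z']==0]=np.nan; return P
E
python3 - <<'E'
from h import *
np.set_printoptions(precision=4,suppress=True)
o=get_obs(); print(o,tip_reach)
for n in('top','scene'):
    c=snap(n,n+'0.png',None,1.42); print(n,c['fx'],c['cx'],c['cy'],-c['R'].T@c['t'],c['R'])
E
```

```text
{'clock': 0.0, 'joint_pos': array([-1.2366,  0.3329, -0.0647,  1.461 ,  0.0216,  1.3498, -0.0885]), 'joint_velocities': array([ 0.0001, -0.0025, -0.0014, -0.0018,  0.001 ,  0.0008,  0.0001]), 'tau': array([  0.0003, -62.5443,   0.0495, -39.1609,   0.0162,   0.0098,
         0.    ]), 'position': array([0.2182, 0.5853, 0.2415]), 'ee_rot': array([ 0.1774,  0.9841, -0.0007, -0.0001]), 'ft_force': array([ 0.2826,  0.4746, -1.0071]), 'torque': array([0.0155, 0.005 , 0.0161]), 'grasp_force': 0.0, 'grip_width': 1.0017676407049991} 0.011
top 469.449788705555 275.54266453966454 208.68007661610085 [ 0.4312 -0.0076  1.0198] [[ 0.0034 -1.      0.0052]
 [-0.9813 -0.0043 -0.1924]
 [ 0.1924 -0.0045 -0.9813]]
scene 519.5199490011195 278.48465460716824 210.92435552506257 [0.1976 0.7801 0.8804] [[-0.8801 -0.4749 -0.0023]
 [-0.319   0.5949 -0.7378]
 [ 0.3518 -0.6486 -0.675 ]]
```

View pics/top0.png

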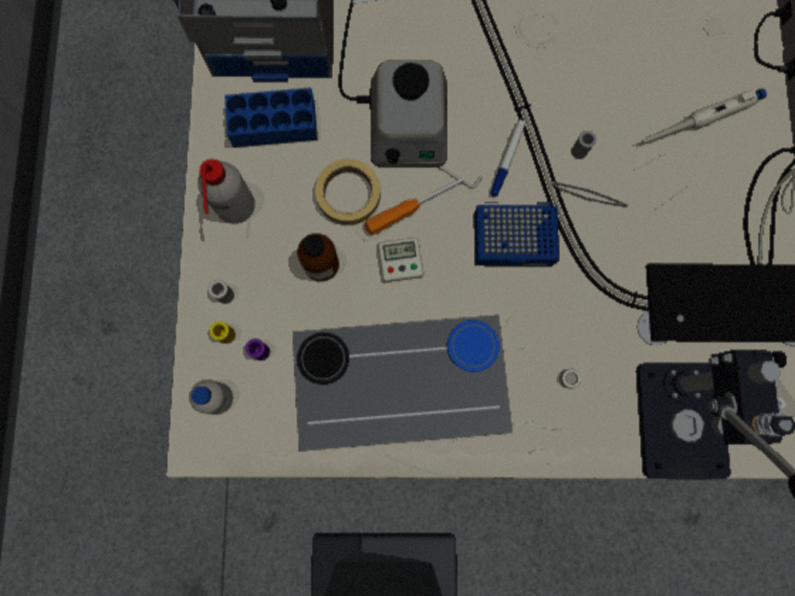

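View pics/scene0.png

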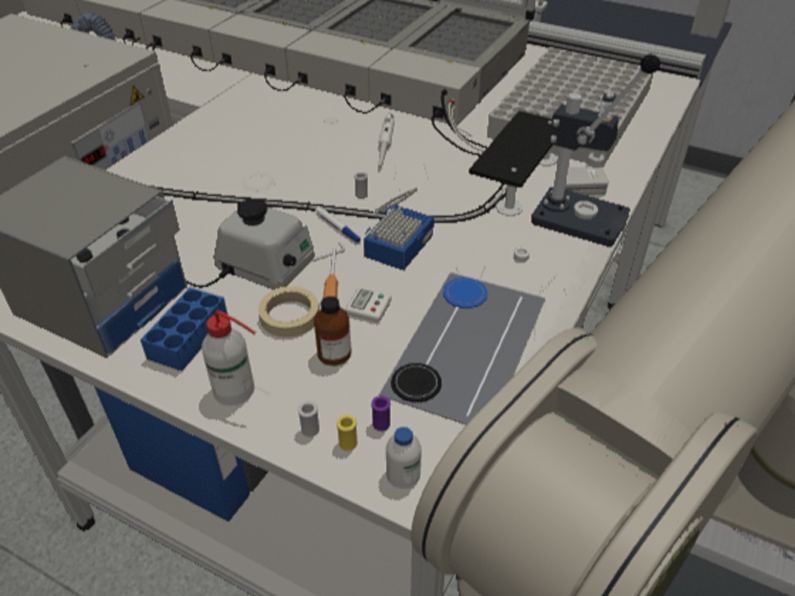

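Top view (display pixels at 1.42×):
- **Sleeve candidates:** grey at (220,292), yellow at (220,332), purple at (257,349), and a grey one by the cables at (583,144). I choose the one at (220,292).
- **Other parts:** amber bottle (318,257), white bottle with blue cap (207,397), cap (569,378), timer (401,260).
- **Mat:** black coaster on the left at (323,358), blue on the right at (473,345).
- **Bystanders:** wash bottle (225,190), tape (348,190).

```bash
python3 - <<'E'
from h import *
np.set_printoptions(precision=4,suppress=True)
c=load('top'); s=load('scene')
save(c,'cropL.png',(120,150,370,330),3.2)
im=c['color']; P=cloud(c)
# mat
hsv=cv2.cvtColor(im,cv2.COLOR_RGB2HSV)
k=1/1.42
def blob(name,u,v,r,zlo,zhi,P=P):
    u,v=u*k,v*k
    Q=P[int(v-r):int(v+r),int(u-r):int(u+r)].reshape(-1,3)
    Q=Q[(Q[:,2]>zlo)&(Q[:,2]<zhi)]
    (cx,cy),rad=cv2.minEnclosingCircle(Q[:,:2].astype(np.float32))
    print(name,len(Q),'mec',cx,cy,rad,'zmax',Q[:,2].max(),'mean',Q.mean(0))
blob('sleeve',220,290,13,.045,.06)
blob('yellow',220,331,13,.045,.06)
blob('purple',257,347,13,.045,.06)
blob('amber',318,250,22,.108,.13)
blob('white',203,395,20,.085,.105)
blob('cap',569,378,12,.008,.02)
blob('timer',401,260,22,.01,.03)
blob('wash',212,170,25,.15,.2)
blob('wash',225,190,30,.03,.2)
blob('tape',348,190,30,.015,.03)
Z=P[...,2]
# timer rect
m=np.zeros(Z.shape,np.uint8); m[165:202,262:302]=1
Q=P[(m>0)&(Z>.01)&(Z<.03)][:,:2].astype(np.float32); print('timer rect',cv2.minAreaRect(Q))
# mat: grey mask
g=((hsv[...,2]<115)&(hsv[...,2]>50)&(hsv[...,1]<60)).astype(np.uint8); g[:220]=0;g[320:]=0;g[:,:200]=0;g[:,365:]=0
n,l,st,ce=cv2.connectedComponentsWithStats(g); i=1+st[1:,4].argmax()
cn=max(cv2.findContours((l==i).astype(np.uint8),0,2)[0],key=cv2.contourArea)
q=np.array([atz(c,*p[0],.003)[:2] for p in cn],np.float32); print('mat',cv2.minAreaRect(q))
# coasters
bl=((hsv[...,0]>100)&(hsv[...,0]<130)&(hsv[...,1]>130)).astype(np.uint8); bl[:215]=0;bl[270:]=0;bl[:,:305]=0;bl[:,365:]=0
bk=(hsv[...,2]<50).astype(np.uint8); bk[:225]=0;bk[275:]=0;bk[:,:200]=0;bk[:,255:]=0
for nm,mm in(('blue',bl),('black',bk)):
    mm=cv2.morphologyEx(mm,cv2.MORPH_OPEN,np.ones((3,3)))
    cn=max(cv2.findContours(mm,0,1)[0],key=cv2.contourArea)
    q=np.array([atz(c,*p[0],.007)[:2] for p in cn],np.float32); print(nm,cv2.fitEllipse(q),cv2.minEnclosingCircle(q))
# table depth check
print('table z',np.nanmedian(P[300:330,380:430,2]),'mat z',np.nanmedian(P[280:285,240:320,2]))
PS=cloud(s)
print('scene mat z',[np.round(dep(s,u*k,v*k),4) for u,v in((450,370),(415,382),(466,293),(500,230))])
E
```

```text
sleeve 97 mec 0.6324266791343689 0.24579153954982758 0.014376277104020119 zmax 0.055656034861032516 mean [0.6322 0.2461 0.0504]
yellow 100 mec 0.5702686309814453 0.2412334531545639 0.014562593773007393 zmax 0.0566764940347591 mean [0.5702 0.2411 0.0504]
purple 98 mec 0.5451245307922363 0.18695113062858582 0.014514468610286713 zmax 0.055533799642532085 mean [0.5445 0.1871 0.0507]
amber 176 mec 0.682668924331665 0.09832987189292908 0.014914709143340588 zmax 0.12202657592584117 mean [0.6814 0.0981 0.1172]
white 146 mec 0.47347787022590637 0.25061479210853577 0.013123709708452225 zmax 0.10029930931463717 mean [0.474  0.2494 0.0944]
cap 138 mec 0.5045470595359802 -0.28261855244636536 0.0146477110683918 zmax 0.018900059846099927 mean [ 0.5047 -0.2821  0.0124]
timer 827 mec 0.6982403993606567 -0.018329191952943802 0.05384012311697006 zmax 0.026189567614133547 mean [ 0.6894 -0.0241  0.016 ]
wash 168 mec 0.7594940066337585 0.23988546431064606 0.034867722541093826 zmax 0.1783511545277881 mean [0.7659 0.2374 0.1613]
wash 1175 mec 0.7610960602760315 0.23634487390518188 0.04948056861758232 zmax 0
[... 268 characters left out ...]
029), 8.239355087280273)
mat ((0.4999155104160309, -0.026186704635620117), (0.1818203628063202, 0.3215799927711487), 4.977725505828857)
blue ((0.5544112324714661, -0.13705101609230042), (0.0772765725851059, 0.07849148660898209), 40.48116683959961) ((0.554577112197876, -0.13686513900756836), 0.040045659989118576)
black ((0.5345569252967834, 0.0920860767364502), (0.07836977392435074, 0.07875733822584152), 79.8835678100586) ((0.5346315503120422, 0.09194626659154892), 0.040530458092689514)
table z -6.198143852254479e-05 mat z 0.0030833704414841897
scene mat z [array([0.4996, 0.0411, 0.0014]), array([0.5364, 0.0919, 0.0037]), array([ 0.5521, -0.1368,  0.0036]), array([ 0.5699, -0.3377,  0.0032])]
```

View pics/cropL.png

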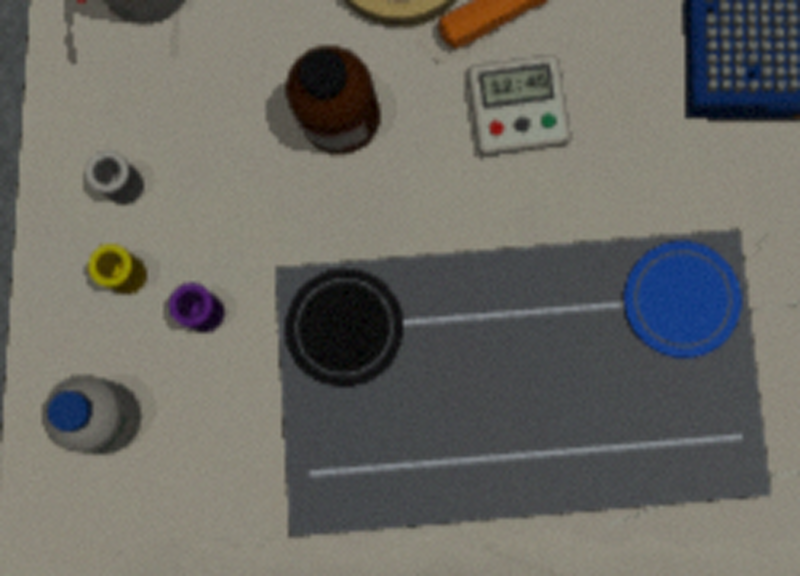

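```bash
cat >> h.py <<'E'
from scipy.spatial.transform import Rotation as Rn
def go(*targets, yaw=94.97):
    """tool-frame shifts from the present pose to each world target; turn to pointing-down with closing axis at yaw (deg)"""
    o=get_obs(); R0=Rn.from_quat(o['ee_rot']); a=np.radians(yaw)
    y=np.array([np.cos(a),np.sin(a),0]); z=np.array([0,0,-1.]); x=np.cross(y,z)
    Rt=Rn.from_matrix(np.stack([x,y,z],1)); t=(R0.inv()*Rt).as_rotvec()
    if np.linalg.norm(t)>np.pi/2: Rt=Rt*Rn.from_euler('z',np.pi); t=(R0.inv()*Rt).as_rotvec()
    print('t',round(o['clock'],2),'turn',np.round(t,4))
    for T in targets: 
        d=np.array(T)-o['position']; print(' delta',np.round(R0.inv().apply(d),4),'dist',round(np.linalg.norm(d),3))
E
python3 - <<'E'
from h import *
np.set_printoptions(precision=4,suppress=True)
s=load('scene');P=cloud(s);Z=P[...,2]
for nm,c0,H,r in(('amber',(.6826,.0983),.118,.035),('white',(.4735,.2506),.095,.03),('sleeve',(.632,.246),.051,.022),('cap',(.5045,-.2826),.014,.02)):
    m=(np.hypot(P[...,0]-c0[0],P[...,1]-c0[1])<r)
    Q=P[m&(Z>H-.008)&(Z<H+.008)]
    print(nm,len(Q),cv2.minEnclosingCircle(Q[:,:2].astype(np.float32)))
    if H>.09:
        for z in np.arange(.05,H,.006):
            q=P[m&(abs(Z-z)<.003)]; e=q[:,:2]-c0; w=e@np.array([.88,.475]); print(f'{z:.3f}:{(w.max()-w.min())*1e3:.0f}',end=' ')
        print()
go((.6826,.0983,.24),(.6826,.0983,.107))
E
```

```text
amber 120 ((0.6832457184791565, 0.0966719314455986), 0.016446204856038094)
0.050:54 0.056:53 0.062:53 0.068:53 0.074:53 0.080:53 0.086:53 0.092:42 0.098:37 0.104:22 0.110:26 0.116:27 
white 131 ((0.47365039587020874, 0.2484789788722992), 0.01380293257534504)
0.050:46 0.056:46 0.062:46 0.068:46 0.074:40 0.080:28 0.086:23 0.092:23 
sleeve 106 ((0.6327130198478699, 0.24467596411705017), 0.015426953323185444)
cap 74 ((0.5039086937904358, -0.2830873727798462), 0.015430047176778316)
t 0.1 turn [-0.0013 -0.0002 -0.4435]
 delta [-0.6053 -0.2942  0.002 ] dist 0.673
 delta [-0.6053 -0.294   0.135 ] dist 0.686
```

Request:
{"method": "move_arm", "body": {
  "plan": [
    {"delta_pos":[-0.605,-0.294,0.0],"turn":[0,0,-0.4435],"fingers":0.3},
    {"delta_pos":[-0.605,-0.294,0.0],"turn":[0,0,-0.4435],"fingers":0.3},
    {"delta_pos":[-0.605,-0.294,0.0],"turn":[0,0,-0.4435],"fingers":0.3},
    {"delta_pos":[-0.605,-0.294,0.0],"turn":[0,0,-0.4435],"fingers":0.3},
    {"delta_pos":[-0.605,-0.294,0.0],"turn":[0,0,-0.4435],"fingers":0.3},
    {"delta_pos":[-0.605,-0.294,0.0],"turn":[0,0,-0.4435],"fingers":0.3},
    {"delta_pos":[-0.605,-0.294,0.0],"turn":[0,0,-0.4435],"fingers":0.3},
    {"delta_pos":[-0.605,-0.294,0.0],"turn":[0,0,-0.4435],"fingers":0.3},
    {"delta_pos":[-0.605,-0.294,0.0],"turn":[0,0,-0.4435],"fingers":0.3},
    {"delta_pos":[-0.605,-0.294,0.0],"turn":[0,0,-0.4435],"fingers":0.3},
    {"delta_pos":[-0.605,-0.294,0.0],"turn":[0,0,-0.4435],"fingers":0.3},
    {"delta_pos":[-0.605,-0.294,0.0],"turn":[0,0,-0.4435],"fingers":0.3}
  ],
  "force": 40
}}

```text
clock: 1.6
position: [0.6841, 0.0934, 0.2409]
ee_rot: [-0.04, 0.999, -0.002, -0.001]
ft_force: [-0.9, 0.3, -1.5]
grip_width: 0.696
grasp_force: 0.0
```

```bash
python3 -c "
from h import *
snap('scene','s1.png',(120,120,400,330),2.8)
go((.683,.098,.24),(.683,.098,.113))"
```

```text
t 1.65 turn [-0.0011 -0.0015 -0.0035]
 delta [-0.0001  0.0015  0.0011] dist 0.002
 delta [-0.0003  0.0016  0.1281] dist 0.128
```

View pics/s1.png

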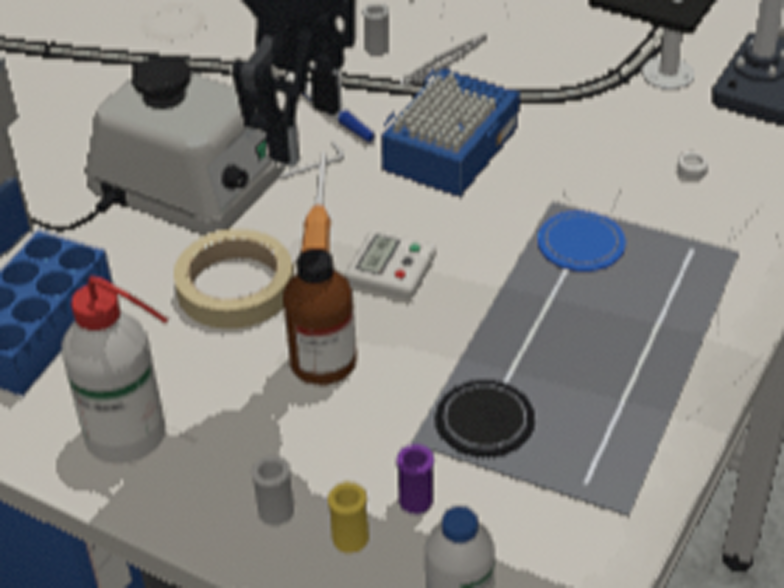

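The open gripper hangs above the amber bottle, whose cap is at about (315,265) in the crop. The grey sleeve is at (272,490), with the yellow and purple look-alikes beside it. I'll descend and grip the cap.

Request:
{"method": "move_arm", "body": {
  "plan": [
    {"delta_pos":[0,0.001,0.06],"fingers":0.3},
    {"delta_pos":[0,0.001,0.11],"fingers":0.3},
    {"delta_pos":[0,0.001,0.128],"fingers":0.3},
    {"delta_pos":[0,0.001,0.128],"fingers":0.3},
    {"delta_pos":[0,0.001,0.128],"fingers":0.3},
    {"delta_pos":[0,0.001,0.128],"fingers":1},
    {"delta_pos":[0,0.001,0.128],"fingers":1},
    {"delta_pos":[0,0.001,0.128],"fingers":1},
    {"delta_pos":[0,0.001,0.128],"fingers":1},
    {"delta_pos":[0,0.001,0.128],"fingers":1},
    {"delta_pos":[0,0.001,0.128],"fingers":1}
  ]
}}

```text
validation failed for argument at $.pl...
```

```bash
python3 -c "
from h import *
snap('scene','s2.png',(160,80,360,260),3)
o=get_obs();print(o['position'],o['grip_width'],o['grasp_force'],o['ft_force'])
go((.683,.098,.16),(.5348,.0923,.16),(.5348,.0923,.122))"
```

```text
[0.68238101 0.09862976 0.2414506 ] 0.6959151560176844 0.0 [-0.07382769 -0.25519208 -0.23854728]
t 1.7 turn [ 0.0001 -0.0013 -0.0009]
 delta [-0.0007 -0.0007  0.0814] dist 0.081
 delta [0.1475 0.0063 0.0816] dist 0.169
 delta [0.1474 0.0063 0.1196] dist 0.19
```

View pics/s2.png

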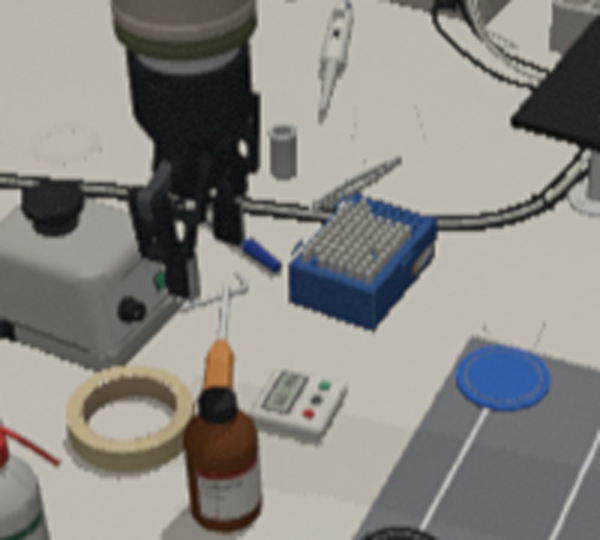

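The call was refused, probably because rows without "turn" aren't accepted, so nothing moved. The picture shows the gripper still above the amber bottle cap at (218,403). I'll resend with every field filled in.

Request:
{"method": "move_arm", "body": {
  "plan": [
    {"delta_pos":[0,0,0.06],"turn":[0,0,0],"fingers":0.3},
    {"delta_pos":[0,0,0.11],"turn":[0,0,0],"fingers":0.3},
    {"delta_pos":[0,0,0.128],"turn":[0,0,0],"fingers":0.3},
    {"delta_pos":[0,0,0.128],"turn":[0,0,0],"fingers":0.3},
    {"delta_pos":[0,0,0.128],"turn":[0,0,0],"fingers":0.3},
    {"delta_pos":[0,0,0.128],"turn":[0,0,0],"fingers":1},
    {"delta_pos":[0,0,0.128],"turn":[0,0,0],"fingers":1},
    {"delta_pos":[0,0,0.128],"turn":[0,0,0],"fingers":1},
    {"delta_pos":[0,0,0.128],"turn":[0,0,0],"fingers":1},
    {"delta_pos":[0,0,0.128],"turn":[0,0,0],"fingers":1},
    {"delta_pos":[0,0,0.128],"turn":[0,0,0],"fingers":1}
  ],
  "force": 40
}}

```text
clock: 3.08
position: [0.6835, 0.0986, 0.1159]
ee_rot: [-0.043, 0.999, 0.0, 0.001]
ft_force: [-0.2, -1.1, 5.9]
grip_width: 0.308
grasp_force: 39.5
```

```bash
python3 -c "
from h import *
snap('scene','s3.png',(180,130,330,270),4)
o=get_obs();print(o['position'],o['grip_width'],o['grasp_force'],o['ft_force'])
go((.683,.098,.16),(.5348,.0923,.16),(.5348,.0923,.122))"
```

```text
[0.68344663 0.09857314 0.11584752] 0.3090153521952503 39.467476189602166 [ 0.14136029 -2.70053311  6.80619354]
t 3.12 turn [ 0.      0.0025 -0.0004]
 delta [ 0.0004 -0.0005 -0.0442] dist 0.044
 delta [ 0.1485  0.0066 -0.0445] dist 0.155
 delta [ 0.1486  0.0066 -0.0065] dist 0.149
```

View pics/s3.png

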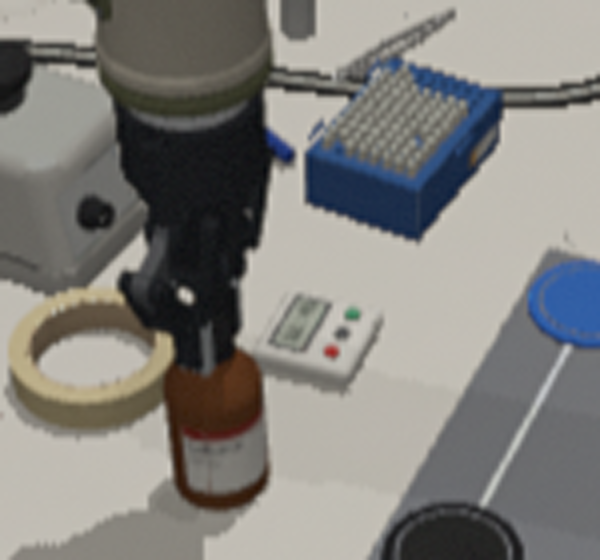

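Request:
{"method": "move_arm", "body": {
  "plan": [
    {"delta_pos":[0,0,-0.03],"turn":[0,0,0],"fingers":1},
    {"delta_pos":[0.01,0,-0.055],"turn":[0,0,0],"fingers":1},
    {"delta_pos":[0.04,0.002,-0.055],"turn":[0,0,0],"fingers":1},
    {"delta_pos":[0.075,0.003,-0.055],"turn":[0,0,0],"fingers":1},
    {"delta_pos":[0.11,0.005,-0.055],"turn":[0,0,0],"fingers":1},
    {"delta_pos":[0.135,0.006,-0.055],"turn":[0,0,0],"fingers":1},
    {"delta_pos":[0.1485,0.0066,-0.05],"turn":[0,0,0],"fingers":1},
    {"delta_pos":[0.1485,0.0066,-0.05],"turn":[0,0,0],"fingers":1},
    {"delta_pos":[0.1485,0.0066,-0.04],"turn":[0,0,0],"fingers":1},
    {"delta_pos":[0.1485,0.0066,-0.03],"turn":[0,0,0],"fingers":1},
    {"delta_pos":[0.1485,0.0066,-0.03],"turn":[0,0,0],"fingers":1}
  ],
  "force": 40
}}

```text
clock: 4.5
position: [0.5335, 0.0923, 0.1429]
ee_rot: [-0.043, 0.999, -0.0, -0.001]
ft_force: [-0.3, -0.6, -3.0]
grip_width: 0.312
grasp_force: 40.2
```

```bash
python3 -c "
from h import *
np.set_printoptions(precision=4,suppress=True)
snap('scene','s4.png',(230,150,380,300),4); snap('top')
o=get_obs();print(o['position'],o['grip_width'],o['grasp_force'],o['ft_force'])
P=cloud(load('scene'));q=P[(P[...,2]>.03)&(P[...,2]<.1)&(np.hypot(P[...,0]-.535,P[...,1]-.092)<.05)]
for lo in (.03,.05,.07,.085):
  w=q[(q[:,2]>lo)&(q[:,2]<lo+.015)][:,:2]; f=lambda p:np.hypot(w[:,0]-p[0],w[:,1]-p[1])-.028
  from scipy.optimize import least_squares
  print(lo,len(w),least_squares(f,[.535,.092],loss='soft_l1',f_scale=.001).x)
print('zmin',np.nanmin(q[:,2]))
go((.5348,.0923,.1228))"
```

```text
[0.5341 0.0925 0.144 ] 0.3109957140052842 40.235936811659485 [-0.2383 -0.9193 -3.1152]
0.03 115 [0.5341 0.0896]
0.05 114 [0.5339 0.0899]
0.07 122 [0.5339 0.0905]
0.085 138 [0.5337 0.0906]
zmin 0.03001140018559385
t 4.6 turn [-0.0002 -0.0006 -0.0001]
 delta [-0.0007 -0.0003  0.0212] dist 0.021
```

View pics/s4.png

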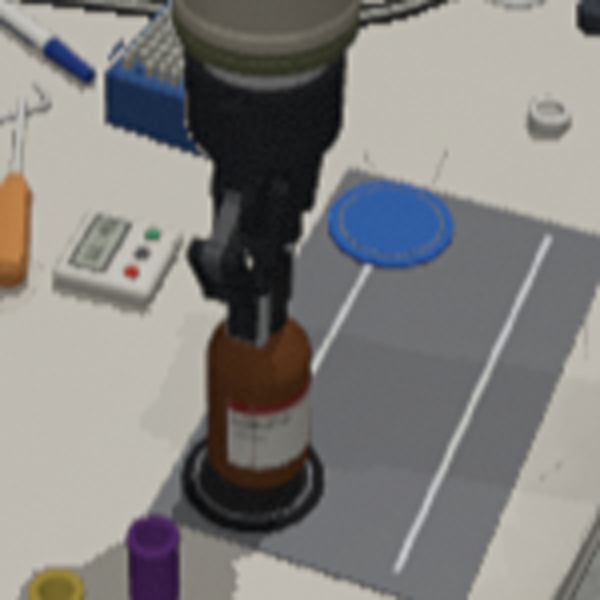

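The amber bottle hangs upright just above the black coaster, its base near (258,475) in the crop. I'll lower it and release.

Request:
{"method": "move_arm", "body": {
  "plan": [
    {"delta_pos":[-0.0007,-0.0003,0.012],"turn":[0,0,0],"fingers":1},
    {"delta_pos":[-0.0007,-0.0003,0.0215],"turn":[0,0,0],"fingers":1},
    {"delta_pos":[-0.0007,-0.0003,0.0215],"turn":[0,0,0],"fingers":1},
    {"delta_pos":[-0.0007,-0.0003,0.0215],"turn":[0,0,0],"fingers":1},
    {"delta_pos":[-0.0007,-0.0003,0.0215],"turn":[0,0,0],"fingers":0.4},
    {"delta_pos":[-0.0007,-0.0003,0.0215],"turn":[0,0,0],"fingers":0.3},
    {"delta_pos":[-0.0007,-0.0003,0.0215],"turn":[0,0,0],"fingers":0.3},
    {"delta_pos":[-0.0007,-0.0003,0.01],"turn":[0,0,0],"fingers":0.3},
    {"delta_pos":[0,0,-0.03],"turn":[0,0,0],"fingers":0.3},
    {"delta_pos":[0.02,0.06,-0.06],"turn":[0,0,0],"fingers":0.3},
    {"delta_pos":[0.0465,0.12,-0.06],"turn":[0,0,0],"fingers":0.3},
    {"delta_pos":[0.0465,0.162,-0.03],"turn":[0,0,0],"fingers":0.3}
  ],
  "force": 40
}}

```text
clock: 6.1
position: [0.4739, 0.253, 0.1778]
ee_rot: [-0.044, 0.999, 0.002, 0.003]
ft_force: [0.8, 0.5, 0.1]
grip_width: 0.7
grasp_force: 0.0
```

```bash
cat >> h.py <<'E'
from scipy.optimize import least_squares
def cyl(P,x,y,r,zlo,zhi,R=None):
    m=(P[...,2]>zlo)&(P[...,2]<zhi)&(np.hypot(P[...,0]-x,P[...,1]-y)<(R or 1.5*r)); w=P[m][:,:2]
    f=lambda p:np.hypot(w[:,0]-p[0],w[:,1]-p[1])-r
    return len(w),np.round(least_squares(f,[x,y],loss='soft_l1',f_scale=.001).x,4)
def mec(P,x,y,r,zlo,zhi):
    m=(P[...,2]>zlo)&(P[...,2]<zhi)&(np.hypot(P[...,0]-x,P[...,1]-y)<r); q=cv2.minEnclosingCircle(P[m][:,:2].astype(np.float32)); return m.sum(),np.round(q[0],4),round(q[1],4)
E
python3 -c "
from h import *
P=cloud(snap('top')); S=cloud(snap('scene'))
print('amber top',mec(P,.535,.092,.03,.108,.13),'scene',mec(S,.535,.092,.03,.108,.13),cyl(S,.535,.092,.028,.03,.08))
o=get_obs();print(o['position'],o['grip_width'],o['grasp_force'],o['ft_force'])
go((.4737,.250,.15),(.4737,.250,.093))"
```

```text
amber top (np.int64(193), array([0.5332, 0.0927]), 0.015) scene (np.int64(0), array([0., 0.]), 0.0) (132, array([0.535 , 0.0903]))
[0.4700625  0.25573412 0.17259908] 0.6994353979915725 0.0 [-0.12445696  0.08179193 -0.87004814]
t 6.2 turn [ 0.001  -0.003   0.0086]
 delta [-0.0031 -0.0061  0.0226] dist 0.024
 delta [-0.0033 -0.0061  0.0796] dist 0.08
```

```bash
python3 -c "
from h import *
for i in range(5): camera('top'); print(get_obs()['position'])
go((.4737,.250,.15),(.4737,.250,.093))"
```

```text
[0.4718232  0.25262872 0.17369165]
[0.47319289 0.25067784 0.17450051]
[0.47402411 0.24955008 0.17493097]
[0.47442475 0.24900916 0.17514323]
[0.47455314 0.24881107 0.17520905]
t 6.45 turn [ 0.0002  0.0012 -0.0022]
 delta [0.0008 0.0013 0.0252] dist 0.025
 delta [0.0009 0.0012 0.0822] dist 0.082
```

Request:
{"method": "move_arm", "body": {
  "plan": [
    {"delta_pos":[0.0008,0.0012,0.04],"turn":[0,0,0],"fingers":0.3},
    {"delta_pos":[0.0008,0.0012,0.07],"turn":[0,0,0],"fingers":0.3},
    {"delta_pos":[0.0008,0.0012,0.081],"turn":[0,0,0],"fingers":0.3},
    {"delta_pos":[0.0008,0.0012,0.081],"turn":[0,0,0],"fingers":0.3},
    {"delta_pos":[0.0008,0.0012,0.081],"turn":[0,0,0],"fingers":0.3},
    {"delta_pos":[0.0008,0.0012,0.081],"turn":[0,0,0],"fingers":1},
    {"delta_pos":[0.0008,0.0012,0.081],"turn":[0,0,0],"fingers":1},
    {"delta_pos":[0.0008,0.0012,0.081],"turn":[0,0,0],"fingers":1},
    {"delta_pos":[0.0008,0.0012,0.081],"turn":[0,0,0],"fingers":1},
    {"delta_pos":[0.0008,0.0012,0.081],"turn":[0,0,0],"fingers":1}
  ],
  "force": 40
}}

```text
clock: 7.7
position: [0.4732, 0.2511, 0.094]
ee_rot: [-0.043, 0.999, 0.0, 0.001]
ft_force: [0.1, -0.9, 6.4]
grip_width: 0.258
grasp_force: 38.9
```

```bash
python3 -c "
from h import *
o=get_obs();print(o['position'],o['grip_width'],o['grasp_force'],o['ft_force'])
go((.4737,.250,.25),(.5547,-.1369,.25),(.5547,-.1369,.14))"
```

```text
[0.47323043 0.2511482  0.09403595] 0.25780368525147185 38.92224428313057 [ 0.09425839 -0.94362084  6.43755444]
t 7.7 turn [ 0.0005  0.0011 -0.0002]
 delta [-0.0005 -0.0011 -0.156 ] dist 0.156
 delta [-0.0478 -0.3936 -0.1561] dist 0.426
 delta [-0.0477 -0.3936 -0.0461] dist 0.399
```

Request:
{"method": "move_arm", "body": {
  "plan": [
    {"delta_pos":[0,0,-0.03],"turn":[0,0,0],"fingers":1},
    {"delta_pos":[0,0,-0.09],"turn":[0,0,0],"fingers":1},
    {"delta_pos":[0,0,-0.15],"turn":[0,0,0],"fingers":1},
    {"delta_pos":[-0.003,-0.03,-0.156],"turn":[0,0,0],"fingers":1},
    {"delta_pos":[-0.01,-0.08,-0.156],"turn":[0,0,0],"fingers":1},
    {"delta_pos":[-0.017,-0.14,-0.156],"turn":[0,0,0],"fingers":1},
    {"delta_pos":[-0.025,-0.2,-0.156],"turn":[0,0,0],"fingers":1},
    {"delta_pos":[-0.033,-0.26,-0.156],"turn":[0,0,0],"fingers":1},
    {"delta_pos":[-0.04,-0.32,-0.156],"turn":[0,0,0],"fingers":1},
    {"delta_pos":[-0.045,-0.365,-0.156],"turn":[0,0,0],"fingers":1},
    {"delta_pos":[-0.0478,-0.385,-0.12],"turn":[0,0,0],"fingers":1},
    {"delta_pos":[-0.0478,-0.3936,-0.07],"turn":[0,0,0],"fingers":1}
  ],
  "force": 40
}}

```text
clock: 9.2
position: [0.5551, -0.1387, 0.163]
ee_rot: [-0.042, 0.999, -0.0, 0.001]
ft_force: [0.9, 0.5, -2.5]
grip_width: 0.261
grasp_force: 39.7
```

```bash
python3 -c "
from h import *
for i in range(6): c=camera('top')
S=cloud(snap('scene'))
print([cyl(S,.5547,-.137,.024,a,a+.02,.045) for a in (.05,.07,.09)])
print('amber scene',mec(S,.535,.092,.03,.108,.13),cyl(S,.535,.092,.028,.03,.08))
o=get_obs();print(o['position'],o['grip_width'],o['grasp_force'],o['ft_force'])
go((.5547,-.1369,.1015))"
```

```text
[(0, array([ 0.5547, -0.137 ])), (103, array([ 0.5584, -0.1394])), (131, array([ 0.558 , -0.1386]))]
amber scene (np.int64(166), array([0.5346, 0.0904]), 0.0161) (407, array([0.535 , 0.0901]))
[ 0.55568074 -0.13639587  0.16555504] 0.259676134067517 39.77641734595011 [ 0.50750927  0.48059653 -1.46128547]
t 9.55 turn [-0.0001  0.0032  0.0009]
 delta [ 0.0012 -0.0004  0.0641] dist 0.064
```

Request:
{"method": "move_arm", "body": {
  "plan": [
    {"delta_pos":[0.0025,-0.0003,0.04],"turn":[0,0,0],"fingers":1},
    {"delta_pos":[0.0025,-0.0003,0.055],"turn":[0,0,0],"fingers":1},
    {"delta_pos":[0.0025,-0.0003,0.0645],"turn":[0,0,0],"fingers":1},
    {"delta_pos":[0.0025,-0.0003,0.0645],"turn":[0,0,0],"fingers":1},
    {"delta_pos":[0.0025,-0.0003,0.0645],"turn":[0,0,0],"fingers":1},
    {"delta_pos":[0.0025,-0.0003,0.0645],"turn":[0,0,0],"fingers":0.4},
    {"delta_pos":[0.0025,-0.0003,0.0645],"turn":[0,0,0],"fingers":0.3},
    {"delta_pos":[0.0025,-0.0003,0.0645],"turn":[0,0,0],"fingers":0.3},
    {"delta_pos":[0.0025,-0.0003,0.05],"turn":[0,0,0],"fingers":0.3},
    {"delta_pos":[0.0025,-0.0003,0.01],"turn":[0,0,0],"fingers":0.3},
    {"delta_pos":[0.0025,0,-0.04],"turn":[0,0,0],"fingers":0.3},
    {"delta_pos":[0.0025,0.0,-0.04],"turn":[0,0,0],"fingers":0.3}
  ],
  "force": 40
}}

```text
clock: 11.05
position: [0.554, -0.1378, 0.2083]
ee_rot: [-0.043, 0.999, -0.0, 0.004]
ft_force: [0.5, 0.3, -0.9]
grip_width: 0.701
grasp_force: 0.0
```

```bash
python3 -c "
from h import *
for i in range(4): camera('top')
P=cloud(snap('top')); S=cloud(snap('scene'))
print('white scene',mec(S,.5547,-.137,.025,.087,.107),cyl(S,.5547,-.137,.024,.02,.06))
print('white top',mec(P,.5547,-.137,.025,.087,.107))
o=get_obs();print(o['position'],o['grip_width'],o['ft_force'])
go((.6327,.246,.2),(.6327,.246,.045))"
```

```text
white scene (np.int64(91), array([ 0.5543, -0.1385]), 0.0154) (229, array([ 0.5562, -0.14  ]))
white top (np.int64(5), array([ 0.5496, -0.1247]), 0.003)
[ 0.55143262 -0.13698361  0.20236508] 0.7010092015179223 [-0.11975316  0.1514693   0.21343889]
t 11.35 turn [ 0.0004 -0.0017 -0.    ]
 delta [-0.1141  0.3745  0.0023] dist 0.392
 delta [-0.1144  0.3745  0.1573] dist 0.422
```

Request:
{"method": "move_arm", "body": {
  "plan": [
    {"delta_pos":[-0.018,0.06,0],"turn":[0,0,0],"fingers":0.3},
    {"delta_pos":[-0.036,0.12,0],"turn":[0,0,0],"fingers":0.3},
    {"delta_pos":[-0.054,0.18,0],"turn":[0,0,0],"fingers":0.3},
    {"delta_pos":[-0.072,0.24,0],"turn":[0,0,0],"fingers":0.3},
    {"delta_pos":[-0.09,0.3,0],"turn":[0,0,0],"fingers":0.3},
    {"delta_pos":[-0.105,0.35,0.03],"turn":[0,0,0],"fingers":0.3},
    {"delta_pos":[-0.1142,0.3745,0.06],"turn":[0,0,0],"fingers":0.3},
    {"delta_pos":[-0.1142,0.3745,0.08],"turn":[0,0,0],"fingers":0.3},
    {"delta_pos":[-0.1142,0.3745,0.08],"turn":[0,0,0],"fingers":0.3}
  ],
  "force": 30
}}

```text
clock: 12.48
position: [0.6324, 0.244, 0.1212]
ee_rot: [-0.043, 0.999, -0.001, -0.002]
ft_force: [0.2, -0.5, -0.2]
grip_width: 0.707
grasp_force: 0.0
```

```bash
python3 -c "
from h import *
for i in range(5): camera('top')
P=cloud(snap('top')); S=cloud(snap('scene'))
print('white top',mec(P,.5547,-.137,.025,.087,.107),'amber top',mec(P,.535,.092,.03,.108,.13),'sleeve',mec(P,.6327,.246,.022,.043,.06),mec(S,.6327,.246,.022,.043,.06))
o=get_obs();print(o['position'])
go((.6327,.2455,.036))"
```

```text
white top (np.int64(143), array([ 0.5539, -0.1368]), 0.0136) amber top (np.int64(198), array([0.533 , 0.0922]), 0.0155) sleeve (np.int64(102), array([0.6328, 0.2462]), 0.0146) (np.int64(106), array([0.6337, 0.2433]), 0.0156)
[0.6337763  0.24548305 0.12447925]
t 12.82 turn [ 0.0007  0.0015 -0.0008]
 delta [0.0012 0.0001 0.0885] dist 0.088
```

Request:
{"method": "move_arm", "body": {
  "plan": [
    {"delta_pos":[0.001,0.0002,0.04],"turn":[0,0,0],"fingers":0.3},
    {"delta_pos":[0.001,0.0002,0.075],"turn":[0,0,0],"fingers":0.3},
    {"delta_pos":[0.001,0.0002,0.088],"turn":[0,0,0],"fingers":0.3},
    {"delta_pos":[0.001,0.0002,0.088],"turn":[0,0,0],"fingers":0.3},
    {"delta_pos":[0.001,0.0002,0.088],"turn":[0,0,0],"fingers":0.3},
    {"delta_pos":[0.001,0.0002,0.088],"turn":[0,0,0],"fingers":1},
    {"delta_pos":[0.001,0.0002,0.088],"turn":[0,0,0],"fingers":1},
    {"delta_pos":[0.001,0.0002,0.088],"turn":[0,0,0],"fingers":1},
    {"delta_pos":[0.001,0.0002,0.088],"turn":[0,0,0],"fingers":1},
    {"delta_pos":[0.001,0.0002,0.088],"turn":[0,0,0],"fingers":1}
  ],
  "force": 30
}}

```text
clock: 14.08
position: [0.6329, 0.2461, 0.0363]
ee_rot: [-0.043, 0.999, 0.0, 0.001]
ft_force: [-0.6, 0.3, 6.5]
grip_width: 0.319
grasp_force: 29.6
```

```bash
python3 -c "
from h import *
o=get_obs();print(o['position'],o['grip_width'],o['grasp_force'],o['ft_force'])
go((.6327,.2455,.23),(.5443,-.0223,.23),(.5443,-.0223,.05))"
```

```text
[0.63289502 0.24610569 0.03633195] 0.31851717509584787 29.565905356238886 [-0.55015778  0.28199158  6.54430731]
t 14.07 turn [ 0.0006  0.0014 -0.0002]
 delta [-0.     -0.0005 -0.1937] dist 0.194
 delta [ 0.1112 -0.2596 -0.194 ] dist 0.343
 delta [ 0.1114 -0.2597 -0.014 ] dist 0.283
```

Request:
{"method": "move_arm", "body": {
  "plan": [
    {"delta_pos":[0,0,-0.05],"turn":[0,0,0],"fingers":1},
    {"delta_pos":[0,0,-0.11],"turn":[0,0,0],"fingers":1},
    {"delta_pos":[0,0,-0.17],"turn":[0,0,0],"fingers":1},
    {"delta_pos":[0.02,-0.045,-0.18],"turn":[0,0,0],"fingers":1},
    {"delta_pos":[0.042,-0.1,-0.18],"turn":[0,0,0],"fingers":1},
    {"delta_pos":[0.065,-0.15,-0.18],"turn":[0,0,0],"fingers":1},
    {"delta_pos":[0.09,-0.21,-0.18],"turn":[0,0,0],"fingers":1},
    {"delta_pos":[0.1112,-0.2596,-0.18],"turn":[0,0,0],"fingers":1},
    {"delta_pos":[0.1112,-0.2596,-0.16],"turn":[0,0,0],"fingers":1},
    {"delta_pos":[0.1112,-0.2596,-0.1],"turn":[0,0,0],"fingers":1},
    {"delta_pos":[0.1112,-0.2596,-0.05],"turn":[0,0,0],"fingers":1},
    {"delta_pos":[0.1112,-0.2596,-0.02],"turn":[0,0,0],"fingers":1}
  ],
  "force": 30
}}

```text
clock: 15.58
position: [0.5425, -0.0223, 0.0528]
ee_rot: [-0.043, 0.999, -0.0, -0.001]
ft_force: [0.9, 0.3, -0.0]
grip_width: 0.321
grasp_force: 30.0
```

```bash
python3 -c "
from h import *
for i in range(6): camera('top')
S=cloud(snap('scene'))
print('scene sleeve',cyl(S,.5443,-.0223,.014,.022,.045,.03))
o=get_obs();print(o['position'],o['grip_width'],o['grasp_force'],o['ft_force'])
go((.5443,-.0223,.0393))"
```

```text
scene sleeve (58, array([ 0.5468, -0.0243]))
[ 0.54511877 -0.02222604  0.05701433] 0.31815706050796394 30.0177063175488 [-0.07888968 -0.22980056  0.40833817]
t 15.93 turn [ 0.0003  0.0028 -0.0001]
 delta [ 0.0009 -0.      0.0177] dist 0.018
```

Request:
{"method": "move_arm", "body": {
  "plan": [
    {"delta_pos":[0.001,0,0.01],"turn":[0,0,0],"fingers":1},
    {"delta_pos":[0.001,0,0.018],"turn":[0,0,0],"fingers":1},
    {"delta_pos":[0.001,0,0.018],"turn":[0,0,0],"fingers":1},
    {"delta_pos":[0.001,0,0.018],"turn":[0,0,0],"fingers":1},
    {"delta_pos":[0.001,0,0.018],"turn":[0,0,0],"fingers":0.4},
    {"delta_pos":[0.001,0,0.018],"turn":[0,0,0],"fingers":0.35},
    {"delta_pos":[0.001,0,0.018],"turn":[0,0,0],"fingers":0.35},
    {"delta_pos":[0.001,0,-0.01],"turn":[0,0,0],"fingers":0.35},
    {"delta_pos":[0.001,0,-0.06],"turn":[0,0,0],"fingers":0.35},
    {"delta_pos":[0.001,0,-0.12],"turn":[0,0,0],"fingers":0.35},
    {"delta_pos":[0.001,-0.03,-0.14],"turn":[0,0,0],"fingers":0.35},
    {"delta_pos":[0.02,-0.09,-0.14],"turn":[0,0,0],"fingers":0.35}
  ],
  "force": 30
}}

```text
clock: 17.42
position: [0.5338, -0.1118, 0.1972]
ee_rot: [-0.046, 0.999, 0.0, 0.002]
ft_force: [0.4, -0.4, -0.6]
grip_width: 0.647
grasp_force: 0.0
```

```bash
python3 -c "
from h import *
for i in range(6): camera('top')
print(get_obs()['position'])
go((.5045,-.2826,.19),(.5045,-.2826,.07),(.5045,-.2826,.014))"
```

```text
[ 0.53203253 -0.11211543  0.19497846]
t 17.73 turn [ 0.0006 -0.0004  0.0011]
 delta [ 0.0424 -0.1674  0.0049] dist 0.173
 delta [ 0.0423 -0.1675  0.1249] dist 0.213
 delta [ 0.0423 -0.1675  0.1809] dist 0.25
```

Request:
{"method": "move_arm", "body": {
  "plan": [
    {"delta_pos":[0.015,-0.06,0.0],"turn":[0,0,0],"fingers":0.4},
    {"delta_pos":[0.03,-0.12,0.01],"turn":[0,0,0],"fingers":0.4},
    {"delta_pos":[0.0423,-0.1675,0.04],"turn":[0,0,0],"fingers":0.4},
    {"delta_pos":[0.0423,-0.1675,0.09],"turn":[0,0,0],"fingers":0.4},
    {"delta_pos":[0.0423,-0.1675,0.12],"turn":[0,0,0],"fingers":0.4},
    {"delta_pos":[0.0423,-0.1675,0.12],"turn":[0,0,0],"fingers":0.4}
  ],
  "force": 25
}}

```text
clock: 18.48
position: [0.5035, -0.2817, 0.0729]
ee_rot: [-0.044, 0.999, 0.001, -0.002]
ft_force: [-0.4, 1.2, 1.5]
grip_width: 0.602
grasp_force: 0.0
```

```bash
python3 -c "
from h import *
for i in range(6): camera('top')
P=cloud(snap('top')); S=cloud(snap('scene'))
c=(.5045,-.0283)
print('cap scene',mec(S,.5045,-.2826,.02,.006,.02),'sleeve top',mec(P,.5443,-.0223,.025,.044,.064),mec(S,.5443,-.0223,.025,.046,.062),'white',mec(P,.5547,-.137,.025,.087,.107),'amber',mec(P,.535,.092,.03,.108,.13))
print(get_obs()['position'])
go((.5045,-.2826,.016))"
```

```text
cap scene (np.int64(76), array([ 0.5057, -0.2838]), 0.0168) sleeve top (np.int64(94), array([ 0.5429, -0.0211]), 0.0141) (np.int64(84), array([ 0.5428, -0.0227]), 0.0153) white (np.int64(152), array([ 0.5534, -0.1362]), 0.0137) amber (np.int64(198), array([0.533 , 0.0919]), 0.0154)
[ 0.50486425 -0.28383716  0.0762487 ]
t 18.88 turn [-0.0004  0.0015  0.0002]
 delta [0.0003 0.0013 0.0602] dist 0.06
```

Request:
{"method": "move_arm", "body": {
  "plan": [
    {"delta_pos":[0.0003,0.001,0.03],"turn":[0,0,0],"fingers":0.4},
    {"delta_pos":[0.0003,0.001,0.05],"turn":[0,0,0],"fingers":0.4},
    {"delta_pos":[0.0003,0.001,0.06],"turn":[0,0,0],"fingers":0.4},
    {"delta_pos":[0.0003,0.001,0.06],"turn":[0,0,0],"fingers":0.4},
    {"delta_pos":[0.0003,0.001,0.06],"turn":[0,0,0],"fingers":0.4},
    {"delta_pos":[0.0003,0.001,0.06],"turn":[0,0,0],"fingers":1},
    {"delta_pos":[0.0003,0.001,0.06],"turn":[0,0,0],"fingers":1},
    {"delta_pos":[0.0003,0.001,0.06],"turn":[0,0,0],"fingers":1},
    {"delta_pos":[0.0003,0.001,0.06],"turn":[0,0,0],"fingers":1},
    {"delta_pos":[0.0003,0.001,0.06],"turn":[0,0,0],"fingers":1}
  ],
  "force": 25
}}

```text
clock: 20.12
position: [0.5043, -0.283, 0.016]
ee_rot: [-0.043, 0.999, -0.0, 0.001]
ft_force: [-0.3, 1.0, 6.1]
grip_width: 0.308
grasp_force: 24.6
```

```bash
python3 -c "
from h import *
o=get_obs();print(o['position'],o['grip_width'],o['grasp_force'],o['ft_force'])
go((.5429,-.0213,.21),(.5429,-.0213,.08))"
```

```text
[ 0.50434952 -0.28304495  0.01604028] 0.30824489040858094 24.586211362184258 [-0.28732162  0.9829106   6.06002393]
t 20.12 turn [-0.0003  0.0011 -0.0001]
 delta [-0.0613  0.2574 -0.194 ] dist 0.328
 delta [-0.0611  0.2574 -0.064 ] dist 0.272
```

Request:
{"method": "move_arm", "body": {
  "plan": [
    {"delta_pos":[0,0,-0.05],"turn":[0,0,0],"fingers":1},
    {"delta_pos":[0,0,-0.11],"turn":[0,0,0],"fingers":1},
    {"delta_pos":[0,0,-0.17],"turn":[0,0,0],"fingers":1},
    {"delta_pos":[-0.01,0.045,-0.19],"turn":[0,0,0],"fingers":1},
    {"delta_pos":[-0.024,0.1,-0.19],"turn":[0,0,0],"fingers":1},
    {"delta_pos":[-0.036,0.155,-0.19],"turn":[0,0,0],"fingers":1},
    {"delta_pos":[-0.05,0.21,-0.19],"turn":[0,0,0],"fingers":1},
    {"delta_pos":[-0.061,0.2574,-0.19],"turn":[0,0,0],"fingers":1},
    {"delta_pos":[-0.061,0.2574,-0.17],"turn":[0,0,0],"fingers":1},
    {"delta_pos":[-0.061,0.2574,-0.12],"turn":[0,0,0],"fingers":1},
    {"delta_pos":[-0.061,0.2574,-0.085],"turn":[0,0,0],"fingers":1},
    {"delta_pos":[-0.061,0.2574,-0.075],"turn":[0,0,0],"fingers":1}
  ],
  "force": 25
}}

```text
clock: 21.62
position: [0.5411, -0.0212, 0.0885]
ee_rot: [-0.043, 0.999, -0.0, -0.002]
ft_force: [-0.8, 0.8, -0.5]
grip_width: 0.308
grasp_force: 24.9
```

```bash
python3 -c "
from h import *
for i in range(6): camera('top')
S=cloud(snap('scene','s5.png',(260,140,380,240),6))
print('sleeve scene',cyl(S,.5429,-.0213,.014,.01,.05,.03))
o=get_obs();print(o['position'],o['grip_width'],o['grasp_force'],o['ft_force'])
go((.5429,-.0213,.07))"
```

```text
sleeve scene (161, array([ 0.5444, -0.0241]))
[ 0.54324889 -0.02103037  0.09164451] 0.30991686967642995 24.915033374272753 [-0.71126895 -0.46461868  0.3520873 ]
t 21.98 turn [ 0.0003  0.0023 -0.    ]
 delta [ 0.0004 -0.0002  0.0216] dist 0.022
```

View pics/s5.png

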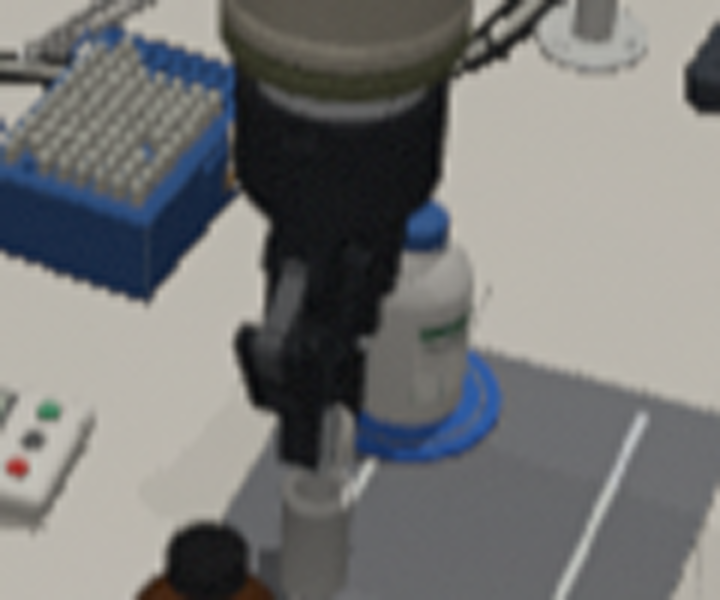

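The cap is held between the fingers just above the sleeve rim at (315,487). The white bottle stands upright on the blue coaster. I'll lower the cap and release it.

Request:
{"method": "move_arm", "body": {
  "plan": [
    {"delta_pos":[0.0004,-0.0002,0.012],"turn":[0,0,0],"fingers":1},
    {"delta_pos":[0.0004,-0.0002,0.0215],"turn":[0,0,0],"fingers":1},
    {"delta_pos":[0.0004,-0.0002,0.0215],"turn":[0,0,0],"fingers":1},
    {"delta_pos":[0.0004,-0.0002,0.0215],"turn":[0,0,0],"fingers":1},
    {"delta_pos":[0.0004,-0.0002,0.0215],"turn":[0,0,0],"fingers":0.5},
    {"delta_pos":[0.0004,-0.0002,0.0215],"turn":[0,0,0],"fingers":0.4},
    {"delta_pos":[0.0004,-0.0002,0.0215],"turn":[0,0,0],"fingers":0.4},
    {"delta_pos":[0.0004,-0.0002,0.0],"turn":[0,0,0],"fingers":0.4},
    {"delta_pos":[0.0004,-0.0002,-0.04],"turn":[0,0,0],"fingers":0.0},
    {"delta_pos":[-0.05,0,-0.06],"turn":[0,0,0],"fingers":0.0},
    {"delta_pos":[-0.1,0,-0.06],"turn":[0,0,0],"fingers":0.0},
    {"delta_pos":[-0.145,-0.015,-0.03],"turn":[0,0,0],"fingers":0}
  ],
  "force": 25
}}

```text
clock: 23.48
position: [0.6916, -0.0213, 0.1225]
ee_rot: [-0.045, 0.999, 0.001, 0.003]
ft_force: [0.4, -0.2, -0.1]
grip_width: 1.002
grasp_force: 0.0
```

```bash
python3 -c "
from h import *
for i in range(6): camera('top')
P=cloud(snap('top')); S=cloud(snap('scene','s6.png',(230,140,380,260),5))
print('cap top',mec(P,.5443,-.0223,.025,.06,.078),mec(S,.5443,-.0223,.025,.06,.075),'sleeve',cyl(S,.5429,-.0213,.014,.01,.05,.03))
Q=S[(S[...,2]>.011)&(S[...,2]<.03)&(np.hypot(S[...,0]-.689,S[...,1]+.025)<.052)][:,:2].astype(np.float32); print('timer scene',cv2.minAreaRect(Q))
print(get_obs()['position'])
go((.689,-.0256,.06),(.689,-.0256,.014),yaw=98.2)"
```

```text
cap top (np.int64(0), array([0., 0.]), 0.0) (np.int64(98), array([ 0.5433, -0.0197]), 0.0152) sleeve (132, array([ 0.5444, -0.0247]))
timer scene ((0.6889132857322693, -0.02595064416527748), (0.06391970813274384, 0.0657137781381607), 8.578612327575684)
[ 0.68815099 -0.02318734  0.12229454]
t 23.88 turn [ 0.0006  0.0026 -0.0562]
 delta [-0.0005 -0.0025  0.0623] dist 0.062
 delta [-0.0004 -0.0026  0.1083] dist 0.108
```

View pics/s6.png

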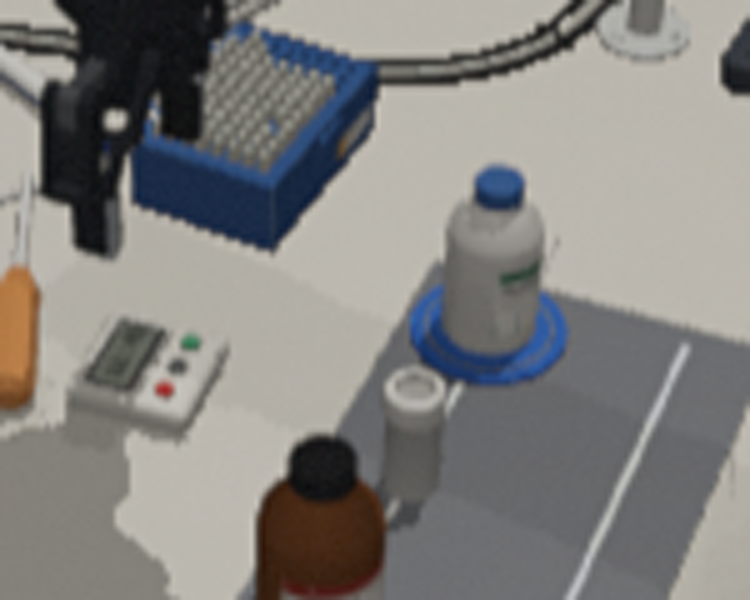

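The cap sits on the sleeve at (413,390), both bottles stand upright, and the timer is at (150,370). I'll move down over the timer and measure the fingertip height while the gripper is open.

Request:
{"method": "move_arm", "body": {
  "plan": [
    {"delta_pos":[-0.0005,-0.0025,0.03],"turn":[0,0,-0.056],"fingers":0},
    {"delta_pos":[-0.0005,-0.0025,0.055],"turn":[0,0,-0.056],"fingers":0},
    {"delta_pos":[-0.0005,-0.0025,0.062],"turn":[0,0,-0.056],"fingers":0},
    {"delta_pos":[-0.0005,-0.0025,0.062],"turn":[0,0,-0.056],"fingers":0}
  ],
  "force": 25
}}

```text
clock: 24.38
position: [0.689, -0.0257, 0.0594]
ee_rot: [-0.071, 0.997, 0.0, 0.001]
ft_force: [0.1, -0.1, 0.0]
grip_width: 1.004
grasp_force: 0.0
```

```bash
python3 -c "
from h import *
for i in range(6): camera('top')
P=cloud(snap('top')); S=cloud(snap('scene'))
o=get_obs();p=o['position'];print(p)
for c in (S,P):
  m=(np.hypot(c[...,0]-p[0],c[...,1]-p[1])<.07)&(c[...,2]>.032)&(c[...,2]<.15); z=np.sort(c[m][:,2]); print(len(z),z[:20:3])
go((.689,-.0256,.014),yaw=98.2)"
```

```text
[ 0.68904686 -0.02593457  0.0587067 ]
502 [0.05791089 0.06017104 0.06057733 0.0617366  0.06318225 0.06333121
 0.06385104]
24 [0.10939088 0.11407098 0.1211745  0.12543075 0.13143563 0.1345114
 0.14202242]
t 24.77 turn [ 0.      0.0006 -0.0004]
 delta [0.     0.0003 0.0447] dist 0.045
```

Request:
{"method": "move_arm", "body": {
  "plan": [
    {"delta_pos":[0,0,0.025],"turn":[0,0,0],"fingers":0},
    {"delta_pos":[0,0,0.042],"turn":[0,0,0],"fingers":0},
    {"delta_pos":[0,0,0.049],"turn":[0,0,0],"fingers":0},
    {"delta_pos":[0,0,0.049],"turn":[0,0,0],"fingers":0},
    {"delta_pos":[0,0,0.049],"turn":[0,0,0],"fingers":0},
    {"delta_pos":[0,0,0.049],"turn":[0,0,0],"fingers":0.4},
    {"delta_pos":[0,0,0.049],"turn":[0,0,0],"fingers":0.4},
    {"delta_pos":[0,0,0.049],"turn":[0,0,0],"fingers":0.4},
    {"delta_pos":[0,0,0.049],"turn":[0,0,0],"fingers":0.4}
  ],
  "force": 25
}}

```text
clock: 25.9
position: [0.6893, -0.026, 0.0101]
ee_rot: [-0.071, 0.997, 0.0, 0.001]
ft_force: [-0.7, 0.3, 5.1]
grip_width: 0.739
grasp_force: 28.4
```

```bash
python3 -c "
from h import *
snap('scene','s7.png',(200,150,350,270),4)
o=get_obs();print(o['position'],o['grip_width'],o['grasp_force'],o['ft_force'])
go((.689,-.0256,.19),(.4402,.0841,.19),(.4402,.0841,.035))"
```

```text
[ 0.68931941 -0.02593597  0.01008505] 0.7378506023086856 28.408680260181427 [-1.30434763  0.07462098  5.62847975]
t 25.95 turn [0.0001 0.0011 0.056 ]
 delta [ 1.000e-04  4.000e-04 -1.799e-01] dist 0.18
 delta [ 0.2307  0.1444 -0.1802] dist 0.326
 delta [ 0.2309  0.1443 -0.0252] dist 0.273
```

View pics/s7.png

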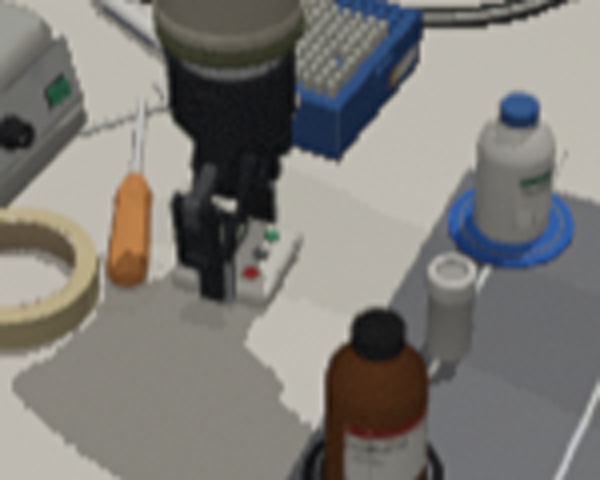

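The timer is gripped at about (230,265), and the other parts are undisturbed. I'll carry it over.

Request:
{"method": "move_arm", "body": {
  "plan": [
    {"delta_pos":[0,0,-0.04],"turn":[0,0,0],"fingers":0.6},
    {"delta_pos":[0,0,-0.1],"turn":[0,0,0],"fingers":0.6},
    {"delta_pos":[0,0,-0.16],"turn":[0,0,0],"fingers":0.6},
    {"delta_pos":[0.03,0.02,-0.19],"turn":[0,0,0.056],"fingers":0.6},
    {"delta_pos":[0.075,0.05,-0.19],"turn":[0,0,0.056],"fingers":0.6},
    {"delta_pos":[0.12,0.08,-0.19],"turn":[0,0,0.056],"fingers":0.6},
    {"delta_pos":[0.165,0.105,-0.19],"turn":[0,0,0.056],"fingers":0.6},
    {"delta_pos":[0.21,0.13,-0.19],"turn":[0,0,0.056],"fingers":0.6},
    {"delta_pos":[0.2307,0.1444,-0.18],"turn":[0,0,0.056],"fingers":0.6},
    {"delta_pos":[0.2307,0.1444,-0.16],"turn":[0,0,0.056],"fingers":0.6},
    {"delta_pos":[0.2307,0.1444,-0.1],"turn":[0,0,0.056],"fingers":0.6},
    {"delta_pos":[0.2307,0.1444,-0.05],"turn":[0,0,0.056],"fingers":0.6}
  ],
  "force": 30
}}

```text
clock: 27.45
position: [0.4397, 0.0842, 0.0579]
ee_rot: [-0.043, 0.999, 0.0, 0.0]
ft_force: [0.3, 1.1, -0.4]
grip_width: 0.738
grasp_force: 35.2
```

```bash
python3 -c "
from h import *
for i in range(6): camera('top')
o=get_obs();print(o['position'],o['grip_width'],o['grasp_force'],o['ft_force'])
go((.4402,.0841,.0135))
P=cloud(snap('top'))
print('cap',mec(P,.5443,-.0223,.025,.06,.078),'white',mec(P,.5547,-.137,.025,.087,.107))
"
```

```text
[0.44142077 0.08461332 0.0614051 ] 0.7358828394664523 35.16206502914429 [ 0.55334433  0.63169558 -0.25781802]
t 27.75 turn [ 0.001   0.003  -0.0002]
 delta [ 0.0014 -0.0005  0.0479] dist 0.048
cap (np.int64(159), array([ 0.5422, -0.0202]), 0.0148) white (np.int64(143), array([ 0.5536, -0.1364]), 0.0136)
```

Request:
{"method": "move_arm", "body": {
  "plan": [
    {"delta_pos":[0.0012,-0.0005,0.025],"turn":[0,0.002,0],"fingers":0.6},
    {"delta_pos":[0.0012,-0.0005,0.04],"turn":[0,0.002,0],"fingers":0.6},
    {"delta_pos":[0.0012,-0.0005,0.048],"turn":[0,0.002,0],"fingers":0.6},
    {"delta_pos":[0.0012,-0.0005,0.048],"turn":[0,0.002,0],"fingers":0.6},
    {"delta_pos":[0.0012,-0.0005,0.048],"turn":[0,0.002,0],"fingers":0.6},
    {"delta_pos":[0.0012,-0.0005,0.048],"turn":[0,0.002,0],"fingers":0.0},
    {"delta_pos":[0.0012,-0.0005,0.048],"turn":[0,0.002,0],"fingers":0.0},
    {"delta_pos":[0.0012,-0.0005,0.048],"turn":[0,0.002,0],"fingers":0.0},
    {"delta_pos":[0.001,0,0.02],"turn":[0,0,0],"fingers":0},
    {"delta_pos":[0,0,-0.04],"turn":[0,0,0],"fingers":0},
    {"delta_pos":[0,0,-0.1],"turn":[0,0,0],"fingers":0},
    {"delta_pos":[0,0,-0.16],"turn":[0,0,0],"fingers":0}
  ],
  "force": 30
}}

```text
clock: 29.3
position: [0.4396, 0.084, 0.2214]
ee_rot: [-0.043, 0.999, 0.0, 0.0]
ft_force: [1.5, 0.3, -0.1]
grip_width: 1.001
grasp_force: 0.0
```

Request:
{"method": "move_arm", "body": {
  "plan": [
    {"delta_pos":[0,0.06,0],"turn":[0,0,0],"fingers":0},
    {"delta_pos":[0,0.12,0],"turn":[0,0,0],"fingers":0},
    {"delta_pos":[0,0.18,0],"turn":[0,0,0],"fingers":0},
    {"delta_pos":[0,0.24,0],"turn":[0,0,0],"fingers":0},
    {"delta_pos":[0,0.3,0],"turn":[0,0,0],"fingers":0},
    {"delta_pos":[0,0.36,0],"turn":[0,0,0],"fingers":0},
    {"delta_pos":[0,0.36,0],"turn":[0,0,0],"fingers":0},
    {"delta_pos":[0,0.36,0],"turn":[0,0,0],"fingers":0},
    {"delta_pos":[0,0.36,0],"turn":[0,0,0],"fingers":0}
  ]
}}

```text
clock: 30.42
position: [0.4096, 0.4414, 0.2196]
ee_rot: [-0.042, 0.999, -0.0, 0.0]
ft_force: [1.1, -0.5, -0.0]
grip_width: 1.001
grasp_force: 0.0
```

```bash
python3 -c "
from h import *
P=cloud(snap('top','t8.png',(110,100,400,330),2.6)); S=cloud(snap('scene'))
print('amber',mec(P,.535,.092,.03,.108,.13),'white',mec(P,.5547,-.137,.025,.087,.107))
print('cap',mec(P,.5443,-.0223,.025,.058,.078),mec(S,.5443,-.0223,.025,.058,.078),'sleeve',cyl(P,.5429,-.0213,.014,.01,.05,.03),cyl(S,.5429,-.0213,.014,.01,.05,.03),'capcyl',cyl(S,.5429,-.0213,.0145,.057,.063,.03))
for c in(P,S):
  Q=c[(c[...,2]>.013)&(c[...,2]<.03)&(np.hypot(c[...,0]-.44,c[...,1]-.084)<.052)][:,:2].astype(np.float32); print('timer',cv2.minAreaRect(Q))
print(get_obs()['position'])
"
```

```text
amber (np.int64(197), array([0.5336, 0.0924]), 0.015) white (np.int64(147), array([ 0.5544, -0.1352]), 0.0138)
cap (np.int64(162), array([ 0.5426, -0.0196]), 0.0147) (np.int64(0), array([0., 0.]), 0.0) sleeve (13, array([ 0.5437, -0.0213])) (77, array([ 0.5448, -0.0244])) capcyl (0, array([ 0.5429, -0.0213]))
timer ((0.4387103319168091, 0.08500635623931885), (0.06382004916667938, 0.06391238421201706), 4.633116245269775)
timer ((0.4391939640045166, 0.08453641831874847), (0.06405225396156311, 0.06777099519968033), 4.542943000793457)
[0.40948956 0.44174423 0.21974661]
```

View pics/t8.png

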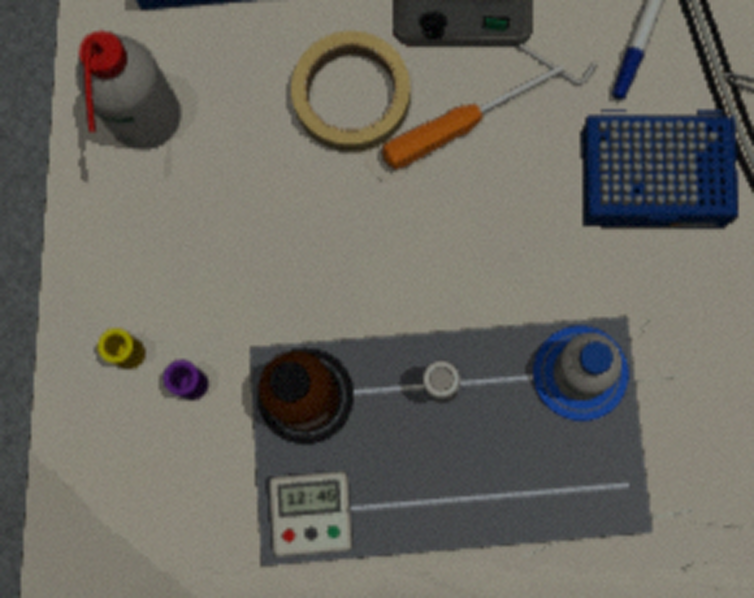

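The top view shows:
- both bottles upright on their coasters at (300,393) and (583,370);
- the capped sleeve between them on the back line at (440,380);
- the timer face up on the front line at (310,513), in front of the amber bottle;
- the tape and wash bottle where they were, and the gripper clear.

Handing in.

```bash
python3 -c "
from h import *
print(hand_in())"
```

```text
the job is handed in; nothing more can be done
None
```

The dilution station is set out and handed in at about 30 s: bottles, sleeve, cap and timer all measured within about 2 mm of their places in the camera images, with the wash bottle and tape never touched; the judge's result was not shown.

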